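# Set and lock the stop of a portioning board

## Task

Set the portioning board for the next batch: nudge the stiff stop block along its rail until its pointer lines up with the fin of the mark clip, taking care not to push it past the mark. Then press the clamp lever on the block fully down so that the stop is locked at that setting, and leave the tin on the board and the other things around the board where they stand.

Things in the scene. Friction and masses are not known exactly. Their poses are not given: they have to be found in the camera images.
- board: grey plastic portioning board, 180 x 460 mm, top surface 18 mm above the worktable, fixed to the table. Origin at the centre of its underside; its x axis points away from the robot (turned up to 0.3 rad either way), its y axis runs along the rail to the left. A 30 mm wide, 8 mm high rail (top 26 mm above the table) runs along y at x = +20 mm in this frame, between end pieces 32 mm high at y = -222 and +152 mm.
- stop (a joint): position of the stop block along the rail in m, growing along the board's +y (to the left); 0 is the right end of travel, 0.2 the left end; it starts at 0 to 0.05. Stiff: about 7 N moves it and it stays where it is left; no spring, no play.
- push_face (a point): centre of the stop block's right-hand upright face (the side facing the board's -y), 46 mm above the table. The block is solid aluminium, 90 mm along the rail, 110 mm across it (from x = -35 to +75 mm in the board's frame) and from 20 to 62 mm above the table: too large to grip, to be pushed on this face along +y. The lever stands on its top, 20 mm left of the block's middle, on lugs that reach 83 mm above the table.
- pointer_tip (a point): tip of the stop block's pointer, a dark steel tongue 4 mm thick that sticks out of the middle of the block's robot-side face, 30 mm above the table. It moves with the block and starts 50 to 190 mm to the right of the mark.
- mark_line (a point): the mark: end, towards the pointer, of the dark upright 4 mm thick fin on the steel mark clip (22 x 24 mm) that sits on the board's robot-side edge, 30 mm above the table; fixed during the run; axes parallel to the board's. The stop is set when pointer tip and this point have the same y in the board's frame (they are then end to end, with a 9 mm gap in x).
- lever (a joint): angle of the clamp lever in rad: 0 is fully down (level, locked), up to 0.8 is raised; starts raised at 0.45 to 0.75. It swings in the board's x-z plane about its pivot; it stays where it is left. Friction needs 0.2 N m (4 N pressed down 50 mm from the pivot).
- lever_pivot (a point): pivot axis of the clamp lever, along the board's y, 74 mm above the table, at the far (+x) side of the stop block's top; moves with the block.
- lever_tip (a point): free end of the lever, 95 mm from the pivot, on the robot's side of it (-x). The lever is a steel bar 12 mm wide and 10 mm thick with a black 20 x 45 mm grip, 13 mm thick, at this end; pressed down it lies level with its top 80 mm above the table.
- cheese_tin_mid (a point): centre of a loose open white tin, diameter 66 mm, 52 mm high, standing on the left end of the board; to be left alone
- ramekin_mid (a point): centre of a loose white ramekin, diameter 109 mm, 48 mm high, on the table left of the board; to be left alone
- salt_shaker_mid (a point): centre of a loose salt shaker, diameter 44 mm, 90 mm high, on the table right of the board; to be left alone

How it is judged:
By the outcome, as a careful person would: the job done as asked, in the order asked, and still so for the second after the job is handed in, with the robot touching nothing.
It also fails if it takes over 51 s, if anything falls off the work surface, if the arm or the gripper's body presses on something with over 40 N, if the wrist force passes 120 N, or if a joint passes its speed limit or range.

## Robot

A 6-joint arm with a two-finger parallel gripper is mounted at the origin on a cart in front of the work surface, level with it; the furniture and walls round the work are solid. World frame = base frame: x ahead of the robot, y to its left, z up, the work surface at z = 0. Lengths are in m, angles in rad, forces in N, time in s.
With the tool pointing down it reaches from about 0.25 to 0.725 m from the base axis. Payload 4 kg.
Tool frame: the origin (TCP) lies between the finger pads; the fingertips stand 25 mm ahead of it and the grasp point (between the pads) lies 6 mm ahead of it; z points along the fingers, y is the line along which they close (so a half turn about z gives the same grasp; the last joint's range is limited). The gripper opens to 85 mm and grips with 20 to 120 N. Pads are 22 mm wide; open, the fingers measure 114 mm over their backs; the gripper's body (76 mm by 85 mm) begins 54 mm behind the grasp point. The pads swing forward as they close: fully open they stand 13 mm farther back than shut.
Start: joints at [-1.248, 0.241, 0.005, 1.335, 0, 1.571], TCP at [0.159, -0.474, 0.256] pointing down, gripper open.
Joint ranges: [-2.72, 2.72], [-1.05, 1.87], [-1.09, 1.28], [-1.99, 2.15], [-1.42, 1.44], [-3.14, 3.14]. Speed limits (rad/s): [2.79, 2.79, 3.14, 3.14, 3.14, 3.14].

## Interface

Orientations are given as a unit quaternion [x, y, z, w].
In Python, from workcell import bot gives the robot as it stands. The module is installed in compiled form; this text tells all that it offers.
- The arm moves only by the shell command python3 -m pendant 'ROWS'. ROWS is JSON, one flat list of numbers, 7 for each row, row after row: the shift along the tool's x, y, z normalised to -1 to 1, where 1 is 0.5 m, then the turn, a rotation vector about the tool's x, y, z normalised to -1 to 1, where 1 is 180 degrees, then the opening, from 0 (shut) to 1 (fully open). In form: [tx, ty, tz, ax, ay, az, fingers, tx, ty, tz, ax, ay, az, fingers, ...]. A call has exactly 10 rows; each row is the pose to reach, as a shift and turn from the pose commanded when the call began, along the tool's axes at that moment, turning the shorter way round; what a row does not reach only later rows make up. A row lasts 1/12 s, in which the tool goes at most 41.7 mm and 7.16 degrees, less where a joint would pass 70% of its speed; a pose out of reach is approached as far as the arm can. A call with a number of a shift or a turn outside -1 to 1 is refused whole. A call with a gripper value outside its range is refused whole. The fingers move at their own pace and stop on an object; the grip force is fixed at half the most. Time passes only in rows, so rows that repeat a pose let the fingers close, or fill a call up. It gives the time, the measured TCP pose, the force, the opening and the grip force at its end, in the units of the state.
- bot.get_obs(): the state, without advancing time (a new reading comes with each control period).
- bot.camera(name): name is "scene" or "top" or "wrist"; returns a dict with "pixels" (480x640x3 uint8, red, green, blue), "mtx" (3x3 intrinsics, pixels), "cam_to_world" (4x4, takes a point from camera to world coordinates); the wrist camera has in their place "hand_eye" (4x4, takes a point from camera to tool coordinates, whose origin is the TCP and whose axes are the flange's). Camera axes: x right, y up, looking along -z (the intrinsics and any distortion apply to the point x, -y, -z); pixel columns grow to the right and rows downward; lengths in m; the calibration is good to about 2 mm. A picture is of the moment at which its call begins: read the wrist's pose just before it. There is no depth.
- bot.job_done(): hands the job in; it is judged then, once.
The state is a dict: "clock": time; "joint_pos": joint angles; "joint_vel": joint speeds; "tau": joint torques, N m; "eef_pos": TCP position; "tool_rot": TCP orientation; "ft_force": force on the tool from outside, world axes, zero at the start; "ft_torque": the same for the moment, N m; "grip_width": finger opening in m; "grasp_force": force on a finger pad.
Only numpy, scipy, OpenCV 4.12 (cv2) and the standard library are available. Lean on these libraries where they do the work, as an engineer would, in place of code of your own. Each camera call takes 0.05 s, during which the arm holds its last target. There are 200 camera calls.

## Working session

There is one attempt and no reset: what is moved stays moved. The work goes in short steps, Python scripts to look and compute and a shell command to move; the robot and the scene stay as the last step left them, time stands still between calls to the robot, and variables do not carry over. Pictures are saved under pics/ and viewed, at most 10 in all, crops included, and the job is handed in when it is done.

```bash
mkdir -p pics; cat > h.py <<'E'
import numpy as np, cv2
from workcell import bot
from scipy.spatial.transform import Rotation as R
def shot(name,fn):
    o=bot.get_obs(); c=bot.camera(name); cv2.imwrite('pics/'+fn,c['pixels'][:,:,::-1])
    if 'cam_to_world' in c: T=np.array(c['cam_to_world'])
    else:
        W=np.eye(4);W[:3,:3]=R.from_quat(o['tool_rot']).as_matrix();W[:3,3]=o['eef_pos'];T=W@np.array(c['hand_eye'])
    np.savez('pics/'+fn+'.npz',T=T,K=c['mtx']); return c['pixels'],np.array(c['mtx']),T
def cast(fn,uv,z):
    d=np.load('pics/'+fn+'.npz');K,T=d['K'],d['T']
    uv=np.atleast_2d(uv).astype(float)
    p=np.c_[(uv[:,0]-K[0,2])/K[0,0],-(uv[:,1]-K[1,2])/K[1,1],-np.ones(len(uv))]@T[:3,:3].T
    return T[:3,3]+p*((z-T[2,3])/p[:,2])[:,None]
E
python3 - <<'E'
from h import *
c=bot.camera('top');print({k:(v.shape if k=='pixels' else v) for k,v in c.items()})
shot('top','top0.png');shot('scene','sc0.png')
o=bot.get_obs();print(o)
E
```

```text
{'pixels': (480, 640, 3), 'mtx': array([[512.30015419,   0.        , 317.92406861],
       [  0.        , 512.30015419, 236.82689585],
       [  0.        ,   0.        ,   1.        ]]), 'cam_to_world': array([[-0.008168  ,  0.99882226, -0.04782655,  0.47713969],
       [-0.99968642, -0.00928857, -0.02325465,  0.06531373],
       [-0.0236715 ,  0.04762161,  0.99858492,  1.25308687],
       [ 0.        ,  0.        ,  0.        ,  1.        ]])}
{'clock': 0.15, 'joint_pos': array([-1.24802012e+00,  2.41233938e-01,  4.04213589e-03,  1.33516631e+00,
       -3.93671884e-07,  1.57076988e+00]), 'joint_vel': array([-0.00043226, -0.00269165,  0.00464558, -0.00097988, -0.00139692,
       -0.00068952]), 'tau': array([-7.22948289e-05, -3.72634721e+01,  2.52638716e+01,  1.23804456e-02,
       -5.06769709e-05, -1.47962726e-05]), 'eef_pos': array([ 0.15846623, -0.47377871,  0.25562363]), 'tool_rot': array([ 9.87002757e-01,  1.60701426e-01, -1.25664368e-04, -7.70714322e-04]), 'ft_force': array([-0.48300253, -0.08199378, -0.06016222]), 'ft_torque': array([-0.06750763,  0.02974956,  0.04087658]), 'grasp_force': 0.0, 'grip_width': 0.08522185189950617}
```

View pics/top0.png

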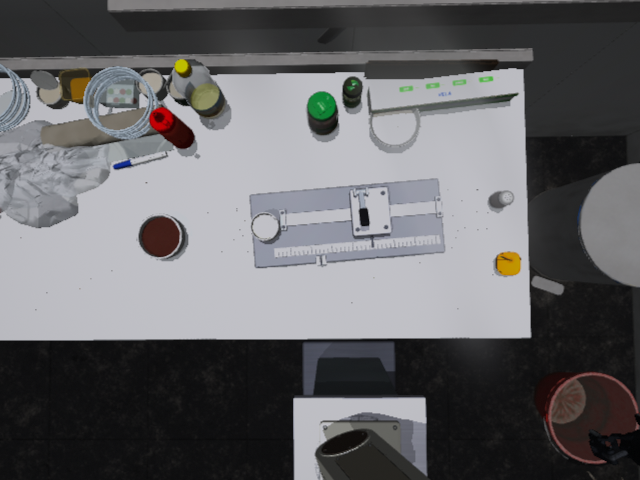

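View pics/sc0.png

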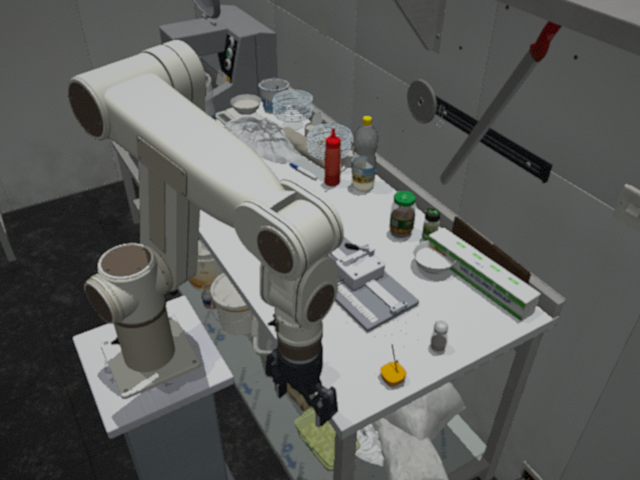

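The top view shows the board with corners near (249,193), (439,179), (444,251) and (256,267). The block spans about x 350-390, the pointer is near (372,243) and the mark clip near (321,258). I'll zoom in on it.

```bash
python3 - <<'E'
from h import *
im=cv2.imread('pics/top0.png')[172:275,242:450]
cv2.imwrite('pics/crop0.png',cv2.resize(im,(788,390),interpolation=cv2.INTER_CUBIC)) 
c=cast('top0.png',[[249,193],[439,179],[444,251],[256,267]],.018);print(c.round(4))
print(cast('top0.png',[[372,246],[321,254]],.03).round(4))
print(cast('top0.png',[[503,198]],.09).round(3))
E
```

```text
[[ 0.6446  0.2609  0.018 ]
 [ 0.6733 -0.1994  0.018 ]
 [ 0.4995 -0.2079  0.018 ]
 [ 0.4648  0.2442  0.018 ]]
[[ 0.5126 -0.0349  0.03  ]
 [ 0.4946  0.0868  0.03  ]]
[[ 0.617 -0.327  0.09 ]]
```

View pics/crop0.png

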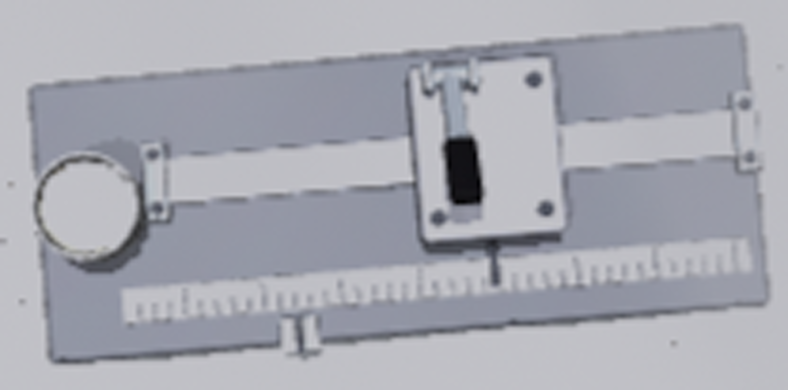

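The close-up puts the pointer tip at about (372.7,247) and the fin at about (321,255) in full-image pixels, so the gap is roughly 123 mm. The board yaw is about 0.07. I'll plan the first move to a spot above the push side.

```bash
cat >> h.py <<'E'
def go(p,h):
    o=bot.get_obs();M=R.from_quat(o['tool_rot']);t=M.inv().apply(np.array(p)-o['eef_pos'])/.5
    N=R.from_matrix(np.array([[np.cos(h),np.sin(h),0],[np.sin(h),-np.cos(h),0],[0,0,-1]]).T)
    r=(M.inv()*N).as_rotvec()/np.pi
    print('rel',t.round(4),r.round(4),'F',o['ft_force'].round(1),'p',o['eef_pos'].round(4),'t',o['clock'])
E
python3 - <<'E'
from h import *
print(bot.camera('wrist')['hand_eye'].round(3),bot.camera('wrist')['mtx'].round(0))
go([.595,-.14,.2],.07)
E
```

```text
[[ 0.001  0.949  0.316  0.082]
 [ 1.    -0.001 -0.     0.   ]
 [-0.     0.316 -0.949 -0.118]
 [ 0.     0.     0.     1.   ]] [[413.   0. 319.]
 [  0. 413. 241.]
 [  0.   0.   1.]]
rel [ 1.0397 -0.3563  0.1121] [-0.0003  0.      0.0805] F [-0.1 -0.2  0.6] p [ 0.1585 -0.4739  0.2559] t 0.25
```

```bash
python3 -m pendant '[0.05,-0.02,0,0,0,-0.03,0,0.1,-0.04,0,0,0,-0.06,0,0.16,-0.06,0.01,0,0,-0.1,0,0.22,-0.08,0.02,0,0,-0.14,0,0.28,-0.1,0.03,0,0,-0.18,0,0.34,-0.12,0.04,0,0,-0.22,0,0.4,-0.14,0.05,0,0,-0.26,0,0.46,-0.16,0.05,0,0,-0.3,0,0.5,-0.18,0.05,0,0,-0.33,0,0.5,-0.18,0.05,0,0,-0.35,0]'; python3 -c "
from h import *
print(bot.get_obs()['joint_pos']);go([.595,-.14,.2],.07-np.pi)"
```

```text
clock: 1.08
eef_pos: [0.3698, -0.3068, 0.231]
tool_rot: [0.754, 0.656, 0.001, -0.0]
ft_force: [-0.0, 0.6, -0.1]
grip_width: 0.0001
grasp_force: 0.0
[-0.69361448  0.21529017 -0.09451057  1.26128149  0.00163599  1.01607315]
rel [0.3927 0.3999 0.0629] [ 6.000e-04 -2.000e-04 -5.665e-01] F [-0.   0.6 -0.1] p [ 0.3698 -0.3068  0.231 ] t 1.0833
```

```bash
python3 -m pendant '[0.04,0.04,0.01,0,0,-0.04,0,0.08,0.08,0.01,0,0,-0.08,0,0.12,0.12,0.02,0,0,-0.12,0,0.17,0.17,0.02,0,0,-0.16,0,0.22,0.22,0.03,0,0,-0.2,0,0.27,0.27,0.04,0,0,-0.24,0,0.31,0.32,0.05,0,0,-0.28,0,0.35,0.36,0.06,0,0,-0.32,0,0.38,0.39,0.063,0,0,-0.35,0,0.393,0.4,0.063,0,0,-0.38,0]'; python3 -c "
from h import *
print(bot.get_obs()['joint_pos']);go([.585,-.12,.14],.07-np.pi)"
```

```text
clock: 1.92
eef_pos: [0.596, -0.1424, 0.1983]
tool_rot: [0.256, 0.967, 0.0, -0.0]
ft_force: [-0.8, 0.2, 0.2]
grip_width: -0.0002
grasp_force: 0.0
[-2.34853275e-01  4.93790724e-01  2.23270893e-01  1.30118845e+00
  8.08564254e-04  2.82607008e-01]
rel [0.0411 0.0279 0.1166] [ 0.0003 -0.0003 -0.187 ] F [-0.8  0.2  0.2] p [ 0.596  -0.1424  0.1983] t 1.9167
```

```bash
python3 -m pendant '[0.01,0.01,0.02,0,0,-0.03,0,0.02,0.01,0.04,0,0,-0.06,0,0.02,0.02,0.06,0,0,-0.09,0,0.03,0.02,0.08,0,0,-0.12,0,0.04,0.03,0.1,0,0,-0.15,0,0.04,0.028,0.117,0,0,-0.18,0,0.041,0.028,0.117,0,0,-0.187,0,0.041,0.028,0.117,0,0,-0.187,0,0.041,0.028,0.117,0,0,-0.187,0,0.041,0.028,0.117,0,0,-0.187,0]'; python3 -c "
from h import *
shot('wrist','w1.png');go([.585,-.12,.06],.07-np.pi)"
```

```text
clock: 2.75
eef_pos: [0.5839, -0.1226, 0.1421]
tool_rot: [-0.03, 1.0, -0.0, 0.001]
ft_force: [-0.3, 0.0, -0.0]
grip_width: 0.0002
grasp_force: 0.0
rel [-0.0023  0.0052  0.1643] [-0.0001  0.0005 -0.003 ] F [-1.  -0.  -0.1] p [ 0.5839 -0.1226  0.1421] t 2.8
```

View pics/w1.png

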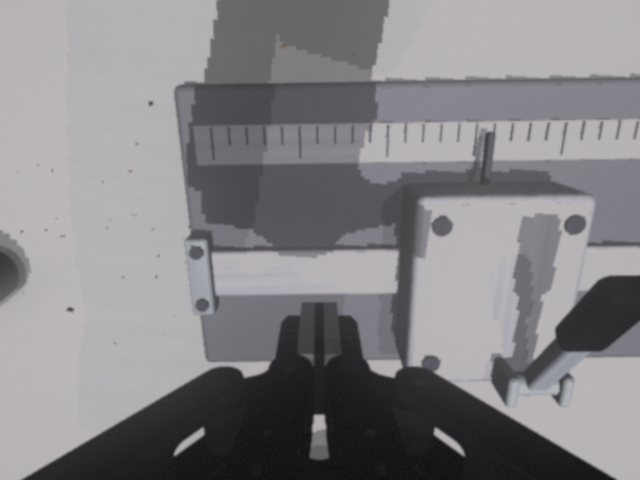

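The wrist view shows the pointer tip at (489,133) and the block's right-hand top edge at (418,200) to (412,370). The board's near edge runs from (178,88) to (640,78), and the fingers are clear of the block on the pushing side.

```bash
python3 - <<'E'
from h import *
print('edge',cast('w1.png',[[180,88],[638,78]],.018).round(4),'right edge',cast('w1.png',[[180,88],[207,360]],.018).round(4))
print('ptr',cast('w1.png',[489,133],.032).round(4))
print('face top',cast('w1.png',[[418,200],[412,370]],.062).round(4))
print('rail',cast('w1.png',[[220,252],[395,249],[220,296],[395,293]],.026).round(4))
go([.598,-.115,.062],.07-np.pi)
E
```

```text
edge [[ 0.501  -0.2043  0.018 ]
 [ 0.4804  0.0462  0.018 ]] right edge [[ 0.501  -0.2043  0.018 ]
 [ 0.6758 -0.1937  0.018 ]]
ptr [[ 0.5137 -0.0352  0.032 ]]
face top [[ 0.5462 -0.076   0.062 ]
 [ 0.6441 -0.0658  0.062 ]]
rail [[ 0.5931 -0.1818  0.026 ]
 [ 0.5847 -0.0763  0.026 ]
 [ 0.6226 -0.1822  0.026 ]
 [ 0.6138 -0.0728  0.026 ]]
rel [-0.0289  0.0136  0.1603] [-0.0001  0.0005 -0.003 ] F [-1.  -0.  -0.1] p [ 0.5839 -0.1226  0.1421] t 2.8
```

```bash
python3 -c "
from h import *
go([.603,-.115,.07],.08-np.pi)"; python3 -m pendant '[-0.01,0,0.03,0,0,-0.003,0,-0.02,0.005,0.05,0,0,-0.006,0,-0.03,0.01,0.07,0,0,-0.006,0,-0.036,0.013,0.09,0,0,-0.006,0,-0.036,0.013,0.11,0,0,-0.006,0,-0.036,0.013,0.13,0,0,-0.006,0,-0.036,0.013,0.144,0,0,-0.006,0,-0.036,0.013,0.144,0,0,-0.006,0,-0.036,0.013,0.144,0,0,-0.006,0,-0.036,0.013,0.144,0,0,-0.006,0]'; python3 -c "
from h import *
go([.603,-.115,.07],.08-np.pi);shot('wrist','w2.png')"
```

```text
rel [-0.0389  0.013   0.1443] [-0.0001  0.0005 -0.0061] F [-1.  -0.  -0.1] p [ 0.5839 -0.1226  0.1421] t 2.8
clock: 3.63
eef_pos: [0.6011, -0.1149, 0.0697]
tool_rot: [-0.04, 0.999, -0.0, 0.0]
ft_force: [-0.2, -0.0, -0.7]
grip_width: 0.0002
grasp_force: 0.0
rel [-0.0038 -0.0004 -0.0006] [-0.0001  0.0002  0.0002] F [-0.2 -0.  -0.7] p [ 0.6011 -0.1149  0.0697] t 3.6333
```

View pics/w2.png

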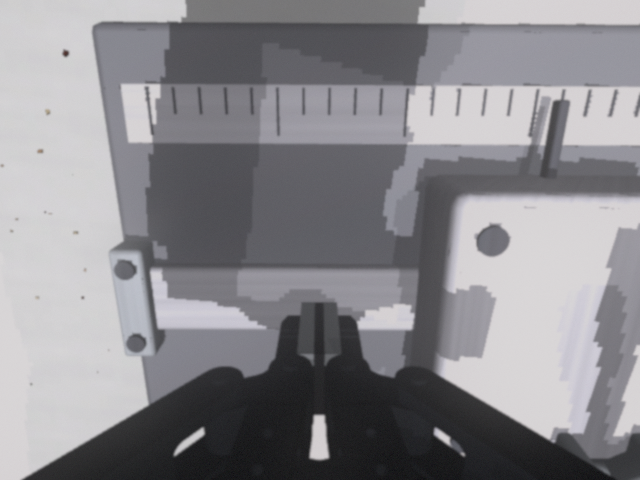

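The fingers are beside the face, above the rail, with the pointer tip at (562,101). I'll start pushing.

```bash
python3 -m pendant '[0,0.02,0,0,0,0,0,0,0.04,0,0,0,0,0,0,0.05,0,0,0,0,0,0,0.06,0,0,0,0,0,0,0.075,0,0,0,0,0,0,0.09,0,0,0,0,0,0,0.105,0,0,0,0,0,0,0.12,0,0,0,0,0,0,0.13,0,0,0,0,0,0,0.14,0,0,0,0,0]'; python3 -m pendant '[0,0.01,0,0,0,0,0,0,0.02,0,0,0,0,0,0,0.03,0,0,0,0,0,0,0.04,0,0,0,0,0,0,0.05,0,0,0,0,0,0,0.06,0,0,0,0,0,0,0.07,0,0,0,0,0,0,0.075,0,0,0,0,0,0,0.08,0,0,0,0,0,0,0.08,0,0,0,0,0]'; python3 -c "
from h import *
go([.603,-.115,.07],.08-np.pi);shot('wrist','w3.png');shot('top','t3.png')"
```

```text
clock: 4.52
eef_pos: [0.5956, -0.047, 0.0698]
tool_rot: [-0.04, 0.999, -0.003, 0.001]
ft_force: [1.1, -7.2, 0.1]
grip_width: -0.0002
grasp_force: 3.9
clock: 5.35
eef_pos: [0.5926, -0.0065, 0.0698]
tool_rot: [-0.04, 0.999, -0.002, 0.001]
ft_force: [1.1, -6.9, -0.1]
grip_width: 0.0
grasp_force: 2.8
rel [-0.0034 -0.218   0.0006] [-0.0015  0.0004  0.    ] F [ 1.1 -6.9 -0.1] p [ 0.5926 -0.0065  0.0698] t 5.35
```

View pics/w3.png

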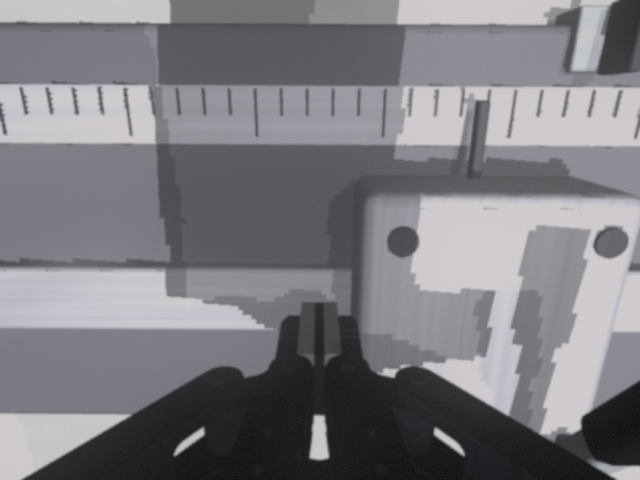

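The pointer tip is at (481,101) and the clip is entering at the right, around (575-638, 5-72), so about 55 mm remain. I'll push 40 mm more.

```bash
python3 -m pendant '[0,0.01,0,0,0,0,0,0,0.02,0,0,0,0,0,0,0.03,0,0,0,0,0,0,0.04,0,0,0,0,0,0,0.05,0,0,0,0,0,0,0.06,0,0,0,0,0,0,0.07,0,0,0,0,0,0,0.075,0,0,0,0,0,0,0.08,0,0,0,0,0,0,0.08,0,0,0,0,0]'; python3 -c "
from h import *
go([.603,-.115,.07],.08-np.pi);shot('wrist','w4.png');shot('top','t4.png')"
```

```text
clock: 6.28
eef_pos: [0.5896, 0.0334, 0.0698]
tool_rot: [-0.04, 0.999, -0.002, 0.001]
ft_force: [1.3, -5.8, 0.4]
grip_width: -0.0002
grasp_force: 2.8
rel [-0.0031 -0.298   0.001 ] [-0.0015  0.0006  0.    ] F [ 1.3 -5.8  0.4] p [0.5896 0.0334 0.0698] t 6.2833
```

View pics/w4.png

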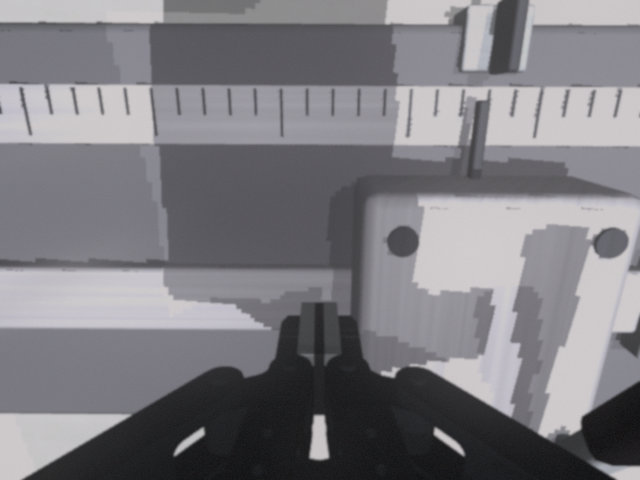

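The pointer tip is now at about (481,101), with the clip just ahead and its fin near (500-525, 0-72). I'll zoom in to get the edges.

```bash
python3 -c "
import cv2
im=cv2.imread('pics/w4.png')[0:120,440:560]
cv2.imwrite('pics/c4.png',cv2.resize(im,(600,600),interpolation=cv2.INTER_CUBIC))"
```

```text
(no output)
```

View pics/c4.png

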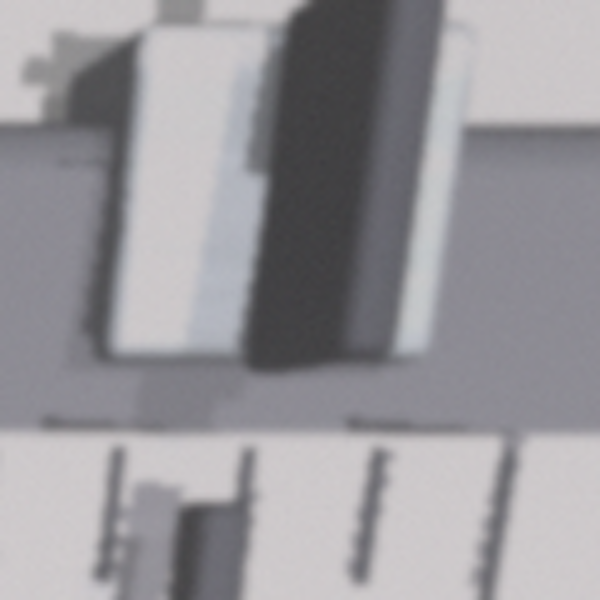

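```bash
python3 -m pendant '[0,-0.01,0,0,0,0,0,0,-0.02,0,0,0,0,0,0,-0.02,-0.05,0,0,0,0,0,-0.02,-0.1,0,0,0,0,0,-0.02,-0.16,0,0,0,0,0,-0.02,-0.22,0,0,0,0,0,-0.02,-0.25,0,0,0,0,0,0.04,-0.25,0,0,0,0,0,0.1,-0.25,0,0,0,0,0,0.13,-0.25,0,0,0,0]';  python3 -m pendant '[0,0,0,0,0,0,0,0,0,0,0,0,0,0,0,0,0,0,0,0,0,0,0,0,0,0,0,0,0,0,0,0,0,0,0,0,0,0,0,0,0,0,0,0,0,0,0,0,0,0,0,0,0,0,0,0,0,0,0,0,0,0,0,0,0,0,0,0,0,0]'; python3 -c "
from h import *
shot('wrist','w5.png')
im=cv2.imread('pics/w5.png')
a=cv2.resize(im[50:150,260:380],(720,600),interpolation=cv2.INTER_CUBIC);cv2.imwrite('pics/c5.png',a)"
```

```text
clock: 7.22
eef_pos: [0.5832, 0.102, 0.1951]
tool_rot: [-0.041, 0.999, 0.001, 0.0]
ft_force: [0.2, -0.7, -0.6]
grip_width: 0.0
grasp_force: 0.0
clock: 8.05
eef_pos: [0.5835, 0.0994, 0.1943]
tool_rot: [-0.04, 0.999, 0.0, 0.0]
ft_force: [0.2, -0.1, 0.2]
grip_width: -0.0001
grasp_force: 0.0
```

View pics/c5.png

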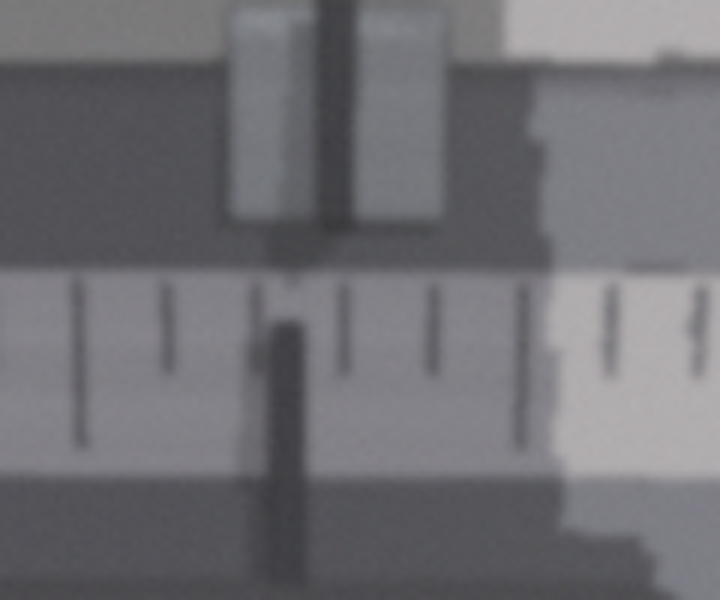

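View pics/w5.png

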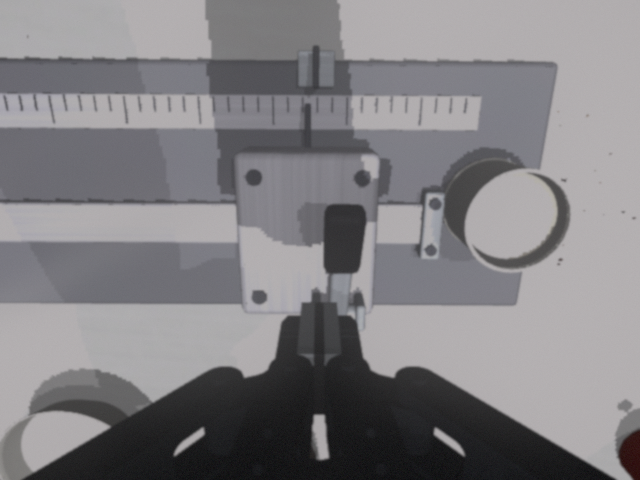

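The pointer centre is at column 307.8, tip row about 104, and the fin centre is at 316.2, end row about 86. The lever grip is at about (344,207-272). I'll compute the remaining push and the lever position.

```bash
python3 - <<'E'
from h import *
p=cast('w5.png',[307.8,105],.032)[0];ye=np.array([-np.sin(.08),np.cos(.08),0]);xe=np.array([np.cos(.08),np.sin(.08),0])
for z in (.032,.038,.045):
    f=cast('w5.png',[316.2,87],z)[0];print(z,f.round(4),((f-p)@ye*1000).round(2))
print(p.round(4)); 
print('yaw',cast('w5.png',[[2,203],[232,203],[20,61],[540,64]],.02).round(4))
for z in (.08,.13): print(cast('w5.png',[[344,207],[342,272]],z).round(4))
E
```

```text
0.032 [0.4942 0.0907 0.032 ] 5.43
0.038 [0.4944 0.0907 0.038 ] 5.47
0.045 [0.4946 0.0908 0.045 ] 5.51
[0.5055 0.0861 0.032 ]
yaw [[ 0.5911 -0.1305  0.02  ]
 [ 0.5774  0.0359  0.02  ]
 [ 0.4937 -0.1036  0.02  ]
 [ 0.4677  0.2354  0.02  ]]
[[0.5594 0.1123 0.08  ]
 [0.6    0.1152 0.08  ]]
[[0.5475 0.1082 0.13  ]
 [0.5794 0.1104 0.13  ]]
```

```bash
python3 -m pendant '[0,-0.05,0,0,0,0,0,0,-0.1,0,0,0,0,0,0,-0.15,0,0,0,0,0,0,-0.15,0.03,0,0,0,0,0,-0.15,0.09,0,0,0,0,0,-0.15,0.15,0,0,0,0,0,-0.15,0.2,0,0,0,0,0,-0.15,0.24,0,0,0,0,0,-0.15,0.25,0,0,0,0,0,-0.15,0.25,0,0,0,0]';  python3 -m pendant '[0,0,0,0,0,0,0,0,0.01,0,0,0,0,0,0,0.016,0,0,0,0,0,0,0.02,0,0,0,0,0,0,0.023,0,0,0,0,0,0,0.026,0,0,0,0,0,0,0.028,0,0,0,0,0,0,0.03,0,0,0,0,0,0,0.03,0,0,0,0,0,0,0.03,0,0,0,0,0]'
python3 -m pendant '[0,-0.01,0,0,0,0,0,0,-0.02,0,0,0,0,0,0,-0.02,-0.05,0,0,0,0,0,-0.02,-0.1,0,0,0,0,0,-0.02,-0.16,0,0,0,0,0,-0.02,-0.22,0,0,0,0,0,-0.02,-0.25,0,0,0,0,0,0.04,-0.25,0,0,0,0,0,0.1,-0.25,0,0,0,0,0,0.12,-0.25,0,0,0,0]';  python3 -m pendant '[0,0,0,0,0,0,0,0,0,0,0,0,0,0,0,0,0,0,0,0,0,0,0,0,0,0,0,0,0,0,0,0,0,0,0,0,0,0,0,0,0,0,0,0,0,0,0,0,0,0,0,0,0,0,0,0,0,0,0,0,0,0,0,0,0,0,0,0,0,0]'; cat > m.py <<'E'
from h import *
import sys
fn=sys.argv[1]
g=cv2.cvtColor(cv2.imread('pics/'+fn),cv2.COLOR_BGR2GRAY).astype(float)
for r in (68,72,76,80,84,108,112,116,120,124,128):
    s=g[r,290:345]; w=np.clip(np.median(s)-25-s,0,None); k=int(np.argmin(s)); m=np.abs(np.arange(55)-k)<7; w=np.clip(s[m].max()*.8-s[m],0,None)
    print(r,k+290,(np.sum((np.arange(55)[m]+290)*w)/w.sum()).round(2))
E
python3 -c "
from h import *
shot('wrist','w6.png')
im=cv2.imread('pics/w6.png')
a=cv2.resize(im[50:150,260:380],(720,600),interpolation=cv2.INTER_CUBIC);cv2.imwrite('pics/c6.png',a)"; python3 m.py w5.png; python3 m.py w6.png
```

```text
clock: 8.93
eef_pos: [0.588, 0.0248, 0.0674]
tool_rot: [-0.04, 0.999, -0.0, -0.002]
ft_force: [-0.5, 0.3, 0.4]
grip_width: 0.0
grasp_force: 0.0
clock: 9.77
eef_pos: [0.5899, 0.0379, 0.0713]
tool_rot: [-0.04, 0.999, -0.002, 0.002]
ft_force: [0.6, -6.7, 2.0]
grip_width: -0.0001
grasp_force: 3.2
clock: 10.6
eef_pos: [0.5833, 0.1027, 0.1952]
tool_rot: [-0.042, 0.999, 0.001, 0.001]
ft_force: [-0.7, 0.8, 0.2]
grip_width: -0.0004
grasp_force: 0.0
clock: 11.43
eef_pos: [0.5835, 0.0994, 0.1943]
tool_rot: [-0.04, 0.999, 0.0, -0.0]
ft_force: [0.4, 0.8, -0.8]
grip_width: 0.0001
grasp_force: 0.0
68 317 315.11
72 315 314.98
76 314 315.03
80 314 315.06
84 316 315.05
108 308 306.3
112 306 306.69
116 307 307.05
120 306 307.09
124 307 306.93
128 306 307.02
68 315 315.01
72 314 315.11
76 317 315.05
80 314 315.15
84 315 315.05
108 316 314.05
112 315 313.99
116 315 313.89
120 313 313.91
124 314 313.86
128 313 313.87
```

View pics/c6.png

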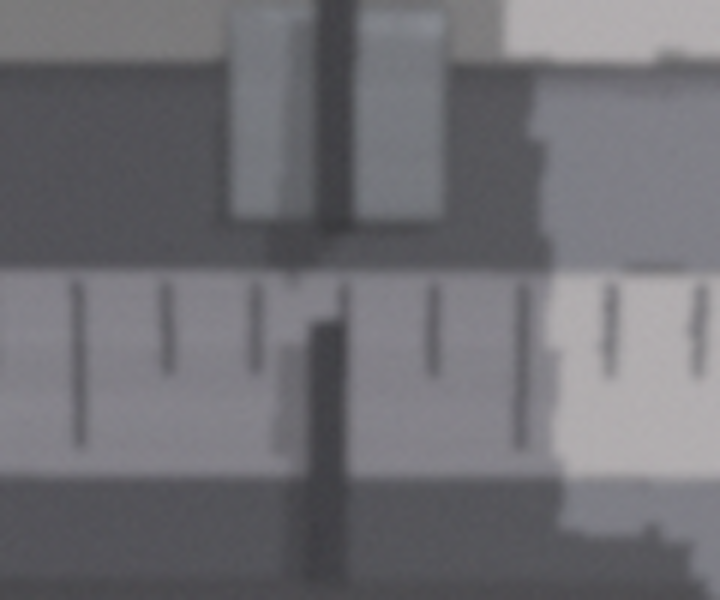

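The pointer's dark column centre is 328.5 and the fin's is 337 in the crop, so about 0.8 mm is left and it hasn't passed the mark. That was picture 11, one over the limit of 10. I'll view no more and check by numbers only.

```bash
python3 -m pendant '[0,-0.05,0,0,0,0,0,0,-0.1,0,0,0,0,0,0,-0.14,0,0,0,0,0,0,-0.14,0.03,0,0,0,0,0,-0.14,0.09,0,0,0,0,0,-0.14,0.15,0,0,0,0,0,-0.14,0.2,0,0,0,0,0,-0.14,0.24,0,0,0,0,0,-0.14,0.25,0,0,0,0,0,-0.14,0.25,0,0,0,0]';  python3 -m pendant '[0,0,0,0,0,0,0,0,0.007,0,0,0,0,0,0,0.012,0,0,0,0,0,0,0.016,0,0,0,0,0,0,0.019,0,0,0,0,0,0,0.02,0,0,0,0,0,0,0.021,0,0,0,0,0,0,0.0215,0,0,0,0,0,0,0.0215,0,0,0,0,0,0,0.0215,0,0,0,0,0]'
python3 -m pendant '[0,-0.01,0,0,0,0,0,0,-0.02,0,0,0,0,0,0,-0.02,-0.05,0,0,0,0,0,-0.02,-0.1,0,0,0,0,0,-0.02,-0.16,0,0,0,0,0,-0.02,-0.22,0,0,0,0,0,-0.02,-0.25,0,0,0,0,0,0.04,-0.25,0,0,0,0,0,0.1,-0.25,0,0,0,0,0,0.1185,-0.25,0,0,0,0]';  python3 -m pendant '[0,0,0,0,0,0,0,0,0,0,0,0,0,0,0,0,0,0,0,0,0,0,0,0,0,0,0,0,0,0,0,0,0,0,0,0,0,0,0,0,0,0,0,0,0,0,0,0,0,0,0,0,0,0,0,0,0,0,0,0,0,0,0,0,0,0,0,0,0,0]'
python3 -c "
from h import *
shot('wrist','w7.png')
for fn in ('w5.png','w6.png','w7.png'):
    g=cv2.imread('pics/'+fn).mean(2)
    def edges(a,b):
        s=cv2.GaussianBlur(g[a:b].mean(0)[None],(3,1),0)[0];d=np.diff(s)[298:330];i,j=d.argmin(),d.argmax()
        def sub(d,k): w=np.abs(d[k-1:k+2]);return k+(w*[-1,0,1]).sum()/w.sum()+298.5
        return round(sub(d,i),2),round(sub(d,j),2)
    print(fn,'fin',edges(66,84),'ptr',edges(107,127))
    if fn=='w7.png': print(g[66:84].mean(0)[306:326].round(),g[107:127].mean(0)[306:326].round())
"; python3 m.py w7.png
```

```text
clock: 12.32
eef_pos: [0.5876, 0.0297, 0.0674]
tool_rot: [-0.04, 0.999, -0.0, -0.002]
ft_force: [-0.5, -0.0, 0.1]
grip_width: -0.0003
grasp_force: 0.0
clock: 13.15
eef_pos: [0.5897, 0.0385, 0.071]
tool_rot: [-0.04, 0.999, -0.002, 0.002]
ft_force: [1.1, -6.2, 4.1]
grip_width: -0.0001
grasp_force: 3.3
clock: 13.98
eef_pos: [0.5832, 0.1028, 0.1949]
tool_rot: [-0.042, 0.999, 0.001, 0.0]
ft_force: [-0.3, 0.3, -0.5]
grip_width: 0.0001
grasp_force: 0.0
clock: 14.82
eef_pos: [0.5835, 0.0994, 0.1943]
tool_rot: [-0.04, 0.999, 0.0, 0.0]
ft_force: [-0.2, -0.4, 0.4]
grip_width: 0.0002
grasp_force: 0.0
w5.png fin (np.float64(311.66), np.float64(318.53)) ptr (np.float64(304.36), np.float64(310.48))
w6.png fin (np.float64(311.67), np.float64(318.53)) ptr (np.float64(310.65), np.float64(317.45))
w7.png fin (np.float64(311.67), np.float64(318.53)) ptr (np.float64(311.58), np.float64(317.65))
[115. 108. 103. 101. 100.  95.  83.  72.  67.  67.  67.  68.  81. 103.
 117. 121. 121. 121. 121. 121.] [130. 127. 122. 115. 110. 102.  86.  72.  68.  68.  69.  79. 100. 120.
 130. 132. 133. 132. 132. 132.]
68 314 315.07
72 314 315.06
76 314 315.09
80 316 315.01
84 316 315.06
108 315 314.7
112 314 314.6
116 315 314.62
120 315 314.59
124 314 314.55
128 314 314.57
```

The pointer is now about 0.4 mm short of the mark and not past it. Next is the lever.

```bash
python3 -c "
from h import *
g=cv2.imread('pics/w7.png').mean(2); m=(g<55).astype(np.uint8); m[:,:]=m; m[:180]=0;m[290:]=0
n,l,s,c=cv2.connectedComponentsWithStats(m)
for i in range(1,n):
    if s[i,4]>300:
        print(s[i],c[i]); x,y=c[i]
        for z in (.08,.11,.13): print(cast('w7.png',[[x,s[i,1]],[x,y],[x,s[i,1]+s[i,3]]],z).round(4).tolist())
go([.566,.115,.18],.08-np.pi)"
```

```text
[ 335  206   40   65 1895] [353.54881266 233.8237467 ]
[[0.5584, 0.1178, 0.08], [0.5752, 0.1196, 0.08], [0.5988, 0.1222, 0.08]]
[[0.5514, 0.1146, 0.11], [0.566, 0.1162, 0.11], [0.5866, 0.1184, 0.11]]
[[0.5467, 0.1125, 0.13], [0.5598, 0.1139, 0.13], [0.5784, 0.1159, 0.13]]
rel [0.0324 0.0338 0.0287] [-0.      0.      0.0003] F [ 0.5  0.  -0.1] p [0.5835 0.0995 0.1943] t 14.8667
```

```bash
python3 -m pendant '[0.01,0.01,0,0,0,0,0,0.02,0.02,0,0,0,0,0,0.032,0.034,0,0,0,0,0,0,0.032,0.034,0.02,0,0,0,0,0.032,0.034,0.04,0,0,0,0,0.032,0.034,0.06,0,0,0,0,0.032,0.034,0.08,0,0,0,0,0.032,0.034,0.1,0,0,0,0,0.032,0.034,0.12,0,0,0,0,0.032,0.034,0.12,0,0,0,0]'
```

```text
schema error: expected a multiple of 7 numbers
```

Row 3 had an extra zero, so the call was refused. I'll send it again.

```bash
python3 -m pendant '[0.01,0.01,0,0,0,0,0,0.02,0.02,0,0,0,0,0,0.032,0.034,0,0,0,0,0,0.032,0.034,0.02,0,0,0,0,0.032,0.034,0.04,0,0,0,0,0.032,0.034,0.06,0,0,0,0,0.032,0.034,0.08,0,0,0,0,0.032,0.034,0.1,0,0,0,0,0.032,0.034,0.12,0,0,0,0,0.032,0.034,0.12,0,0,0,0]'
```

```text
clock: 15.7
eef_pos: [0.5651, 0.1148, 0.1316]
tool_rot: [-0.04, 0.999, -0.0, -0.002]
ft_force: [0.5, -1.0, 0.1]
grip_width: -0.0001
grasp_force: 0.0
```

```bash
for i in 1; do python3 -m pendant '[0,0,0.005,0,0,0,0,0,0,0.01,0,0,0,0,0,0,0.015,0,0,0,0,0,0,0.02,0,0,0,0,0,0,0.025,0,0,0,0,0,0,0.028,0,0,0,0,0,0,0.03,0,0,0,0,0,0,0.03,0,0,0,0,0,0,0.03,0,0,0,0,0,0,0.03,0,0,0,0]'; done
```

```text
clock: 16.53
eef_pos: [0.5664, 0.1152, 0.1191]
tool_rot: [-0.04, 0.999, -0.0, 0.0]
ft_force: [-0.1, 0.0, 0.3]
grip_width: -0.0
grasp_force: 0.0
```

```bash
python3 -m pendant '[0,0,0.004,0,0,0,0,0,0,0.008,0,0,0,0,0,0,0.012,0,0,0,0,0,0,0.016,0,0,0,0,0,0,0.019,0,0,0,0,0,0,0.021,0,0,0,0,0,0,0.023,0,0,0,0,0,0,0.025,0,0,0,0,0,0,0.027,0,0,0,0,0,0,0.029,0,0,0,0]'; python3 -c "
from h import *
go([.566,.115,.1],.08-np.pi);shot('wrist','w8.png')
for fn in ('w7.png','w8.png'):
  g=cv2.imread('pics/'+fn).mean(2); m=(g<55).astype(np.uint8)
  n,l,s,c=cv2.connectedComponentsWithStats(m)
  print([(s[i].tolist()) for i in range(1,n) if s[i,4]>300])"
```

```text
clock: 17.37
eef_pos: [0.5661, 0.1152, 0.1054]
tool_rot: [-0.04, 0.999, 0.0, 0.0]
ft_force: [-5.2, -1.4, 11.5]
grip_width: -0.0001
grasp_force: 6.0
rel [ 0.0002 -0.0004  0.0107] [0.     0.     0.0003] F [-5.2 -1.4 11.5] p [0.5661 0.1152 0.1054] t 17.3667
[[335, 206, 40, 65, 1895], [24, 304, 590, 176, 45116], [619, 430, 21, 50, 749]]
[[25, 239, 589, 241, 47619]]
```

Fingertips are at z = 0.0804 with 11.5 N, which matches the level lever's top at 80 mm. I'll press 1.5 mm more to confirm the hard stop, then lift off.

```bash
python3 -m pendant '[0,0,0.001,0,0,0,0,0,0,0.002,0,0,0,0,0,0,0.003,0,0,0,0,0,0,0.003,0,0,0,0,0,0,0.003,0,0,0,0,0,0,0.003,0,0,0,0,0,0,0.003,0,0,0,0,0,0,0.003,0,0,0,0,0,0,0.003,0,0,0,0,0,0,0.003,0,0,0,0]'
```

```text
clock: 18.25
eef_pos: [0.5661, 0.1152, 0.1053]
tool_rot: [-0.04, 0.999, 0.0, 0.001]
ft_force: [-6.3, -1.6, 13.5]
grip_width: -0.0002
grasp_force: 6.7
```

```bash
python3 -m pendant '[0,0,-0.02,0,0,0,0,0,0,-0.05,0,0,0,0,0,0,-0.09,0,0,0,0,0,0,-0.14,0,0,0,0,0,0,-0.182,0,0,0,0,-0.032,-0.034,-0.182,0,0,0,0,-0.032,-0.034,-0.182,0,0,0,0,-0.032,-0.034,-0.182,0,0,0,0,-0.032,-0.034,-0.182,0,0,0,0,-0.032,-0.034,-0.182,0,0,0,0]'; python3 -c "
from h import *
go([.5835,.0994,.1943],.08-np.pi);shot('wrist','w9.png')
for fn in ('w7.png','w9.png'):
  g=cv2.imread('pics/'+fn).mean(2); m=(g<55).astype(np.uint8);m[:160]=0;m[296:]=0
  n,l,s,c=cv2.connectedComponentsWithStats(m)
  b=[(s[i].tolist()) for i in range(1,n) if s[i,4]>300];print(b)
x,y,w,h,_=b[0]
q=cast('w9.png',[[x+w/2,y],[x+w/2,y+h]],.08);print(q.round(4),'len,mid width',np.linalg.norm(q[0]-q[1]),)
"; python3 m.py w9.png
```

```text
clock: 19.08
eef_pos: [0.5828, 0.0997, 0.1934]
tool_rot: [-0.041, 0.999, -0.0, -0.001]
ft_force: [-0.2, 0.4, -0.5]
grip_width: -0.0
grasp_force: 0.0
rel [-0.0013 -0.0007 -0.0018] [ 0.     -0.0006  0.0004] F [-0.2  0.4 -0.5] p [0.5828 0.0997 0.1934] t 19.0833
[[335, 206, 40, 65, 1895]]
[[332, 167, 34, 57, 1571]]
[[0.5353 0.113  0.08  ]
 [0.5682 0.1164 0.08  ]] len,mid width 0.03315000556805916
68 314 314.96
72 315 314.88
76 314 314.81
80 316 314.79
84 316 314.83
108 314 314.56
112 314 314.12
116 314 314.14
120 314 314.2
124 315 314.16
128 314 314.14
```

```bash
python3 -c "
from workcell import bot
print(bot.job_done())"
```

```text
the job is handed in; nothing more can be done
None
```

The stop is set about 0.4 mm short of the mark (not past it), the lever is pressed down to its hard stop, nothing else was touched, and the job was handed in at about 19 s; I viewed 11 pictures, one over the limit of 10.

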